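# Put the two spanners back in their sloping cradles

### The arm

A 6-joint arm with a two-finger parallel gripper is mounted at the origin on a cart in front of the work surface, level with it; the furniture and walls round the work are solid. World frame = base frame: x ahead of the robot, y to its left, z up, the work surface at z = 0. Lengths are in m, angles in rad, forces in N, time in s.
With the tool pointing down it reaches from about 0.3 to 1 m from the base axis. Payload 5.1 kg.
Tool frame: the origin (TCP) lies on the centre line of the jaws, within the pads' length; the fingertips stand 17 mm ahead of it and the grasp point (between the pads) lies 2 mm behind it; x points along the fingers, z is the direction in which the jaws open and shut, and the axes are right-handed (so a half turn about x gives the same grasp; the last joint's range is limited). The gripper opens to 95 mm and grips with 3 to 60 N. Pads are 20 mm wide; open, the fingers measure 119 mm over their backs; the gripper's body (75 mm by 180 mm) begins 59 mm behind the grasp point.
Start: joints at [-1.359, 0.124, 1.65, -0, 1.367, -0.083], TCP at [0.189, -0.622, 0.232] pointing down, gripper open.
Joint ranges: [-2.61, 2.61], [-1.02, 2.33], [0.03, 2.71], [-1.35, 4.49], [0.32, 2.68], [-2.91, 2.91]. Speed limits (rad/s): [2.57, 2.57, 3.14, 3.14, 3.14, 3.14].

### API

Orientations are given as a unit quaternion [w, x, y, z].
In Python, from workcell import robot gives the robot as it stands. The module is installed in compiled form; this text tells all that it offers.
- The arm moves only by the shell command python3 -m pendant 'ROWS'. ROWS is JSON, a list of rows, each an object of numbers: "claw": the opening, from 0 (shut) to 1 (fully open); "x", "y", "z": the shift along the tool's x, y, z in cm; "ax", "ay", "az": the turn, a rotation vector about the tool's x, y, z in rad. A call has 1 to 10 rows; each row shifts and turns the commanded pose from where the row before left it, along the tool's axes as they then stand; what a row does not reach is not made up. A row lasts 1/8 s, in which the tool goes at most 62.5 mm and 10.7 degrees, less where a joint would pass 70% of its speed; a pose out of reach is approached as far as the arm can. A call with a gripper value outside its range is refused whole. The fingers move at their own pace and stop on an object; the grip force is fixed at half the most. Time passes only in rows, so rows that do not move let the fingers close. It gives the time, the measured TCP pose, the force and the opening at its end, in the units of the state.
- robot.read_state(): the state, without advancing time (a new reading comes with each control period).
- robot.read_camera(name): name is "scene" or "top" or "wrist"; returns (picture, depth): 384x512x3 uint8, red, green, blue; 384x512 float32, m along the optical axis (not along the pixel's ray), 0 where there is no reading.
- robot.get_calibration(name): a dict with "fx", "fy", "cx", "cy" (pixels), "dist_coeffs" ([k1, k2, p1, p2, k3] as OpenCV has them; the pictures are not rectified), "view" (4x4, takes a point from world to camera coordinates). Camera axes: x right, y down, z forward; pixel columns grow to the right and rows downward; lengths in m; the calibration is good to about 2 mm. A picture is of the moment at which its call begins: read the wrist's pose just before it. get_calibration takes no time and is no camera call; for the wrist camera it gives the pose at the moment of the call.
- robot.close_job(): hands the job in, once; it reports no verdict.
Trained networks look in the newest picture that a camera, given by its name, has taken for a name from the list of things; names that differ only in an ending like _2 or _b are one class to them, and where a whole thing is asked for, a point or a joint stands for the part that bears it (a point fixed in the world has none). Each returns a list of dicts, best first, with "confidence" (0 to 1); they miss things now and then, are a little off and sometimes report something else, mostly with a low value. They report only what shows in the picture. A call takes as long as a camera call.
- robot.silhouettes(camera, label): "region" (384x512 bool, what is visible of it).
- robot.tip_of(camera, label): "point" ([x, y, z] in m, in world coordinates, good to about 4 mm: a listed point, or the origin of a listed thing).
The state is a dict: "clock": time; "joints": joint angles; "dq": joint speeds; "joint_torque": joint torques, N m; "eef_pos": TCP position; "ee_rot": TCP orientation; "force": force on the tool from outside, world axes, zero at the start; "wrist_torque": the same for the moment, N m; "width": opening from 0.0 (shut) to 1.0 (fully open).
Only numpy, scipy, OpenCV 4.12 (cv2) and the standard library are available. Lean on these libraries where they do the work, as an engineer would, in place of code of your own. Each camera call takes 0.05 s, during which the arm holds its last target. There are 200 camera calls.

### The job

Clear the two loose spanners off the bench: lay each one in the cradle of its own length on the sloping tool rack, the long spanner in the long cradle and the short one in the short cradle, flat on the floor of its pocket between the end walls (either end may point up the slope). Set them down along the slope without dropping or throwing them, let go, and leave the other things where they are.

Things in the scene. Friction and masses are not known exactly. Their poses are not given: they have to be found in the camera images.
- spanner_long: the longer of two plain steel combination spanners: 178 mm long, 27 mm wide at the open jaw, 9 mm thick, flat on the bench. Origin: middle of its length and width, on its underside; x runs from the ring end (-89 mm) to the open jaw (+89 mm), z up. Straight shank 10 mm wide, 7 mm thick (1 to 8 mm above the underside), free to grip from x = -50 to +60 mm
- spanner_short: the shorter of two plain steel combination spanners: 148 mm long, 27 mm wide at the open jaw, 9 mm thick, flat on the bench. Origin: middle of its length and width, on its underside; x runs from the ring end (-74 mm) to the open jaw (+74 mm), z up. Straight shank 10 mm wide, 7 mm thick (1 to 8 mm above the underside), free to grip from x = -50 to +60 mm
- cradle_long: the longer of two grey cradles on the rack, fixed. Pocket 185 mm long, 33 mm wide inside; walls 5 mm thick, 10 mm high: one across each end, side walls along the last 45 mm at each end, none in the middle 95 mm (finger room). Origin: centre of the pocket, on its flat floor. x points up the slope (35 degrees) along the pocket, y across, z square out of the floor
- cradle_short: the shorter of two grey cradles on the rack, fixed. Pocket 155 mm long, 33 mm wide inside; walls 5 mm thick, 10 mm high: one across each end, side walls along the last 40 mm at each end, none in the middle 75 mm (finger room). Origin: centre of the pocket, on its flat floor. x points up the slope (35 degrees) along the pocket, y across, z square out of the floor
- rack: fixed rack of dark steel tube, 140 mm wide, carrying the two cradles side by side, centres 68 mm apart, on rails that slope 35 degrees; either cradle may be the left one. Origin: on the bench under its middle; x level, towards the high side. Cradle floors' centres are 105 mm above the bench, low ends about 50 mm, high ends about 160 mm; nothing stands higher than the cradle walls
- plug_gauge: bystander: steel plug gauge, 108 x 16 x 16 mm, lying loose on the bench between the spanners; x along it. Origin: centre of its underside. To be left where it is
- end_cap: bystander: black plastic end cap, 32 x 17 x 17 mm, lying loose on the bench; x along it. Origin: centre of its underside. To be left where it is

How it is judged:
By the outcome, as a careful person would: the job done as asked, in the order asked, and still so for the second after the job is handed in, with the robot touching nothing.
It also fails if it takes over 56 s, if anything falls off the work surface, if the arm or the gripper's body presses on something with over 40 N, if the wrist force passes 120 N, or if a joint passes its speed limit or range.

## Working session

There is one attempt and no reset: what is moved stays moved. The work goes in short steps, Python scripts to look and compute and a shell command to move; the robot and the scene stay as the last step left them, time stands still between calls to the robot, and variables do not carry over. Pictures are saved under pics/ and viewed, about 8 in all and at most 12, crops included, and the job is handed in when it is done.

```bash
mkdir -p pics
cat > h.py <<'E'
from workcell import robot
import numpy as np, cv2
from scipy.spatial.transform import Rotation as R
def calib(n):
    c=robot.get_calibration(n);K=np.array([[c["fx"],0,c["cx"]],[0,c["fy"],c["cy"]],[0,0,1.]])
    return K,np.array(c["dist_coeffs"],float),np.array(c["view"])
def cloud(n,d,mask,cal=None):
    K,D,V=cal or calib(n)
    v,u=np.nonzero(mask&(d>0));z=d[v,u].astype(float)
    p=cv2.undistortPoints(np.stack([u,v],1).astype(np.float64)[:,None],K,D)[:,0]
    P=np.c_[p*z[:,None],z]
    return (P-V[:3,3])@V[:3,:3]
def proj(n,P):
    K,D,V=calib(n);return cv2.projectPoints(np.atleast_2d(P).astype(float),cv2.Rodrigues(V[:3,:3])[0],V[:3,3],K,D)[0][:,0]
def save(n,pic): cv2.imwrite("pics/"+n+".png",pic[:,:,::-1])
E
python3 - <<'E'
from h import *
s=robot.read_state();print(s)
ims=[]
for c in["scene","top"]:
    cal=calib(c);im,d=robot.read_camera(c);ims.append(im)
    np.savez(c,im=im,d=d)
    print(c,"cam pos",-cal[2][:3,:3].T@cal[2][:3,3])
    for l in["spanner_long","spanner_short","cradle_long","cradle_short","rack","plug_gauge","end_cap"]:
        t=robot.tip_of(c,l);m=robot.silhouettes(c,l)
        print(l,[(np.round(x["point"],3).tolist(),round(x["confidence"],2)) for x in t[:3]])
        for x in m[:2]:
            P=cloud(c,d,x["region"],cal)
            if len(P)<5: continue
            q=P[:,:2]-np.median(P[:,:2],0);w,v=np.linalg.eigh(q.T@q);a=v[:,1];e=q@a;f=q@v[:,0]
            cen=np.median(P[:,:2],0)+a*(np.percentile(e,1)+np.percentile(e,99))/2+v[:,0]*(f.min()+f.max())/2
            print("   sil",round(x["confidence"],2),len(P),"cen",cen.round(3),"z",np.percentile(P[:,2],[2,50,98]).round(3),"ang",np.degrees(np.arctan2(a[1],a[0])).round(1),"L",np.ptp(e).round(3),"W",np.ptp(f).round(3))
save("a",cv2.resize(np.hstack(ims),(800,300),interpolation=cv2.INTER_AREA))
E
```

```text
{'clock': 0.0, 'joints': array([-1.35860246e+00,  1.24478529e-01,  1.65166606e+00, -4.29061881e-05,
        1.36749122e+00, -8.25804609e-02]), 'dq': array([-0.00079009,  0.00126087, -0.00021632, -0.00108463,  0.00082672,
        0.00078332]), 'joint_torque': array([ 1.22241676e-03, -4.17597735e+01, -3.59933853e+01,  7.74856866e-02,
        4.93133033e-02, -1.87491714e-04]), 'eef_pos': array([ 0.18868583, -0.62137821,  0.23040891]), 'ee_rot': array([ 0.56745509,  0.4216148 ,  0.56856028, -0.42068385]), 'force': array([-0.64215126,  0.64176989, -0.65518923]), 'wrist_torque': array([-0.03828479, -0.02601945,  0.03089988]), 'width': 1.0010097008658578}
scene cam pos [-0.06632676  0.53271984  0.72700856]
spanner_long [([0.466, -0.246, -0.001], 0.49)]
spanner_short [([0.469, 0.05, 0.0], 0.72)]
   sil 0.52 208 cen [0.47  0.052] z [0.    0.007 0.011] ang 91.1 L 0.144 W 0.031
cradle_long [([0.459, 0.33, 0.103], 0.73)]
cradle_short [([0.524, 0.32, 0.106], 0.64)]
   sil 0.63 870 cen [0.59  0.313] z [0.063 0.11  0.159] ang 82.1 L 0.143 W 0.179
rack [([0.492, 0.328, 0.001], 0.89)]
   sil 0.82 102
[... 585 characters left out ...]
l 0.57 101 cen [0.466 0.063] z [0.001 0.007 0.011] ang 91.8 L 0.104 W 0.015
cradle_long [([0.456, 0.332, 0.109], 0.56)]
   sil 0.77 1099 cen [0.456 0.329] z [0.054 0.109 0.166] ang 82.5 L 0.165 W 0.046
cradle_short [([0.528, 0.324, 0.102], 0.61)]
   sil 0.66 143 cen [ 0.464 -0.075] z [0.006 0.013 0.017] ang -176.0 L 0.097 W 0.014
   sil 0.62 956 cen [0.526 0.321] z [0.061 0.107 0.159] ang 81.8 L 0.208 W 0.047
rack [([0.491, 0.333, -0.001], 0.93)]
   sil 0.82 397 cen [0.497 0.343] z [0.025 0.123 0.139] ang 151.5 L 0.192 W 0.167
plug_gauge [([0.466, -0.079, -0.003], 0.69)]
end_cap [([0.447, -0.37, 0.003], 0.4)]
   sil 0.59 55 cen [ 0.449 -0.374] z [0.008 0.014 0.02 ] ang -157.9 L 0.029 W 0.017
```

View pics/a.png

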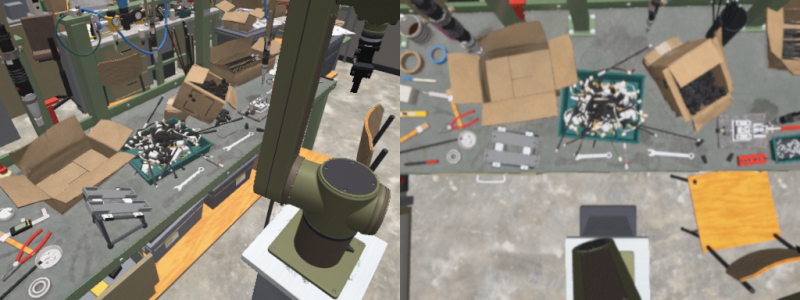

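The overview shows the rack on the left with the short spanner, gauge and long spanner to its right, in front of a bin and boxes. Next I need the cradle frames, the surrounding heights and a close crop.

Run:
```python
from h import *
z=np.load("top.npz");im,d=z["im"],z["d"];cal=calib("top")
P=cloud("top",d,np.ones_like(d,bool),cal)
for nm,c in[("long",(.456,.331)),("short",(.527,.322))]:
    dir0=np.array([np.cos(np.radians(82)),np.sin(np.radians(82))]);q=P[:,:2]-c
    a=q@dir0;b=q@[-dir0[1],dir0[0]]
    s=(abs(a)<.055)&(abs(b)<.012)&(P[:,2]>.03)
    A=np.c_[q[s],np.ones(s.sum())]
    for _ in range(3):
        k=np.linalg.lstsq(A,P[s,2],rcond=None)[0];r=P[s,2]-A@k
    print(nm,s.sum(),"grad",k,"slope",np.degrees(np.arctan(np.hypot(*k[:2]))),"up dir",np.degrees(np.arctan2(k[1],k[0])),"rms",r.std())
print("max height map rows x .36.. step .04, cols y .45..-.45")
for x in np.arange(.36,.8,.04):
    print("%.2f"%x,*["%4d"%(1000*np.percentile(P[m,2],97)) if (m:=(abs(P[:,0]-x)<.02)&(abs(P[:,1]-y)<.025)).sum()>3 else "   ." for y in np.arange(.5,-.46,-.05)])
# crops
pts=proj("top",[[.36,.46,0],[.6,-.42,0]]);print(pts)
u0,u1=sorted(pts[:,0]);v0,v1=sorted(pts[:,1])
cr=im[int(v0)-10:int(v1)+10,int(u0):int(u1)]
save("b",cv2.resize(cr,(800,int(cr.shape[0]*800/cr.shape[1])),interpolation=cv2.INTER_CUBIC))
```

```text
long 417 grad [0.09725848 0.69218068 0.1035497 ] slope 34.952786219847496 up dir 82.00171834511055 rms 0.0023053608777270787
short 414 grad [0.08134939 0.69853592 0.10434007] slope 35.11706476455629 up dir 83.35742775540524 rms 0.002261338591244906
max height map rows x .36.. step .04, cols y .45..-.45
0.36 -172 -174 -791 -792 -789 -790 -791 -791 -789 -789 -790 -791 -790 -788 -787 -790 -789 -789 -285 -285
0.40    2    3    3    3   76    3    3    4    2    3    3    4   13    3    3    3    3    4    3    3
0.44    4    4  166  133   97   66    4    4    6    4    4   55   15    3    3    4    7   16   14   17
0.48    4    3  168  138   99   74   54    4   57   10   11   55   14    6    8    9   10   13    4   15
0.52    8    4  160  144  105   75   51   65   69   49   97   77   50   45   68   67   70   65    4   20
0.56   13  121  159  148  103   67   47   80   78   94  100   86   77   78   74   70  132  109   40   44
0.60   12  119  119  117  113  111  111  108  101  120  110   94   81   58    3  160  150  139  119   15
0.64  117  105  106  106  106  108  108  105   97  119  110  118  105   57    4  182  175  172  156  128
0.68  122   95   91   93   96   97   99   49  113  111  115  110   93   56  209  213  198  177  181  147
0.72  122   91   13   12    9   14   86  107  122   98  113  108   54   49  223  219  214  210  176  152
0.76  121   87  564  559   11   13   89  111  126   81   87   49   56  138  221  223  220  216  196    .
0.80  118   82   13  533   11   13   91  114  124   51   91  102  457  470  161  219  224  224  198    .
[[114.17803077 234.75714319]
 [401.85960342 152.96855059]]
```

View pics/b.png

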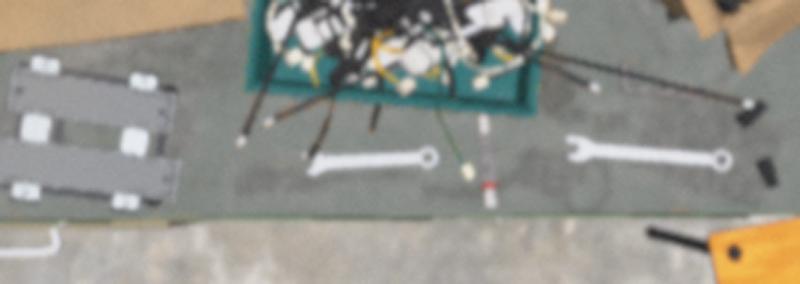

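```bash
cat >> h.py <<'E'
def rot(yaw,tilt=0,roll=0):
    """tool x down, tool z horizontal square to spanner axis (yaw deg of spanner +x), tilt: about spanner-perp axis so +x end goes up; roll: body leans, deg"""
    a=np.radians(yaw);u=np.array([np.cos(a),np.sin(a),0]);w=np.array([0,0,1.]);p=np.cross(w,u)
    M=np.c_[-w,-u,p]          # tool x=-up, y=-u, z=left of u ; right-handed check below
    if np.linalg.det(M)<0: M[:,1]*=-1
    return (R.from_rotvec(-p*np.radians(tilt))*R.from_rotvec(u*np.radians(roll))*R.from_matrix(M))
def rel(pos,Rt,s=None):
    """shift (cm, in present tool axes) then turn (rotvec in tool axes)"""
    s=s or robot.read_state();q=s["ee_rot"];Rc=R.from_quat([q[1],q[2],q[3],q[0]])
    best=min([Rt,Rt*R.from_rotvec([np.pi,0,0])],key=lambda r:(Rc.inv()*r).magnitude())
    t=(Rc.inv()*best).as_rotvec();d=Rc.inv().apply(np.array(pos)-s["eef_pos"])*100
    print("shift cm",d.round(2),"|%.1f| rows %.1f"%(np.linalg.norm(d),np.linalg.norm(d)/6.25),"turn",t.round(4),"rows %.1f"%(np.degrees(np.linalg.norm(t))/10.7))
E
python3 - <<'E'
from h import *
cal=calib("top");z=np.load("top.npz");P=cloud("top",z["d"],np.ones_like(z["d"],bool),cal)
z2=np.load("scene.npz");P2=cloud("scene",z2["d"],np.ones_like(z2["d"],bool))
for nm,P in(("top",P),("scene",P2)):
  print(nm)
  for x in np.arange(.41,.60,.02):
    print("%.2f"%x,*["%4d"%(1000*P[m,2].max()) if (m:=(abs(P[:,0]-x)<.01)&(abs(P[:,1]-y)<.0125)&(P[:,2]<.5)).sum()>0 else "   ." for y in np.arange(.175,-.38,-.025)])
s=robot.read_state();q=s["ee_rot"];print(R.from_quat([q[1],q[2],q[3],q[0]]).as_matrix().round(2))
K,D,V=calib("wrist");Rc=R.from_quat([q[1],q[2],q[3],q[0]]);c=-V[:3,:3].T@V[:3,3]
print("wrist cam in tool",Rc.inv().apply(c-s["eef_pos"]),"axis",Rc.inv().apply(V[2,:3]),K[0,0])
rel([.468,-.25,.20],rot(85))
E
```

```text
top
0.41    6    4    4    2    3    3    5    5    4    3   16    3    4    4    3    4    4    4    2    3    5    4    4
0.43    4    4    4    5    4    5    4    5    5    5   16    4    3    4    4    4    5    4    5    4    4    4   18
0.45    5    7    5    8    7    5    4    6    6   59   16    3    5    3    4    5    4    6    5    8   12   12   20
0.47    5    4   59   59   11   10   13   12   55   55   17    4    3    6   11   10   11   10   12   10   12    5   19
0.49   58    5    4   56    4   35    5    4   57   53   18    3    3    6    8    7    3    4    4    6    5   16    4
0.51   65   67   66   68   60   35    6   46   58   48   48   51   52    4    3    4    4    3    3    5   71   66   17
0.53   62   67   67   70   71   51  101  103   81   81   52   49   49    6   72    5    9   71   71   73   69   11   17
0.55   52   65   51   68   84   94   99  101   99   74   63   57   76   76   77   75   76   70   64  113  112   91    5
0.57   50   68   84   74   77   98   98  102   96   86   75   81   81   79   77    5   11    4  142  132  127  104    6
0.59   50   90  
[... 890 characters left out ...]
  50   49    2   72    3    8   70   70   70   67    3   15
0.55   50   66   71   70   88   98   97  100   86   65   63   55   76   73   75   75   74   72    6  113  110    2    2
0.57   50   68   85   86   78   96   96  102   98   89   76   81   81   78   75   72   11    4  143  135  128  105    3
0.59   49   88   92   92   88  118  120   96   93   95   90   81   55 -364    2    2    3  150  153  140  138  133  106
[[ 0.    0.96  0.29]
 [-0.    0.29 -0.96]
 [-1.    0.    0.  ]]
wrist cam in tool [-0.15367122  0.06653804 -0.00061382] axis [ 9.71281397e-01 -2.37933702e-01 -4.52403668e-05] 264.5795755586652
shift cm [  3.17  37.52 -27.48] |46.6| rows 7.5 turn [-1.1887  0.      0.    ] rows 6.4
```

```bash
python3 -c "
from h import *
rel([.47,-.24,.16],rot(85))"
```

```text
shift cm [  7.17  38.   -28.38] |48.0| rows 7.7 turn [-1.1887  0.      0.    ] rows 6.4
```

```bash
python3 -m pendant '[{"x":0.9,"y":4.75,"z":-3.55},{"x":0.9,"y":4.75,"z":-3.55},{"x":0.9,"y":4.75,"z":-3.55},{"x":0.9,"y":4.75,"z":-3.55},{"x":0.9,"y":4.75,"z":-3.55},{"x":0.9,"y":4.75,"z":-3.55},{"x":0.9,"y":4.75,"z":-3.55},{"x":0.9,"y":4.75,"z":-3.55}]' && python3 -m pendant '[{"ax":-0.17,"claw":0.35},{"ax":-0.17,"claw":0.35},{"ax":-0.17,"claw":0.35},{"ax":-0.17,"claw":0.35},{"ax":-0.17,"claw":0.35},{"ax":-0.17,"claw":0.35},{"ax":-0.169,"claw":0.35},{"claw":0.35}]'
cat >> h.py <<'E'
def look(label,fn,sc=1.3):
    """wrist picture; pose of a spanner from points 3-15 mm high inside its (dilated) silhouette"""
    cal=calib("wrist");im,d=robot.read_camera("wrist")
    m=[x for x in robot.silhouettes("wrist",label)][:3]
    for x in m:
        P=cloud("wrist",d,cv2.dilate(x["region"].astype(np.uint8),np.ones((5,5)))>0,cal)
        P=P[(P[:,2]>.004)&(P[:,2]<.016)]
        if len(P)<30: continue
        (c,wh,a)=cv2.minAreaRect((P[:,:2]*1000).astype(np.float32));B=cv2.boxPoints((c,wh,a))
        e=max((B[1]-B[0],B[2]-B[1]),key=np.linalg.norm);
        print(label,round(x["confidence"],2),len(P),"centre mm",np.round(c,1),"size",np.round(wh,1),"ang",np.degrees(np.arctan2(e[1],e[0])).round(1)%180,"z",np.percentile(P[:,2],[50,90]).round(4))
    print([ (np.round(t["point"],3).tolist(),round(t["confidence"],2)) for t in robot.tip_of("wrist",label)[:2]])
    save(fn,cv2.resize(im,None,fx=sc,fy=sc));return im,d,cal,m
E
python3 - <<'E'
from h import *
s=robot.read_state();print(s["eef_pos"],s["force"])
look("spanner_long","c")
E
```

```text
[ 0.18885018 -0.62196628  0.23166166] [ 0.40756778  0.56528906 -1.09505485]
[]$[0]: bad value
```

View pics/c.png

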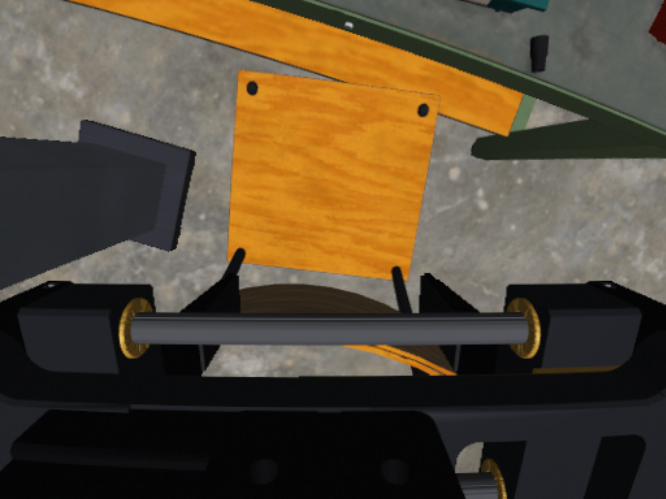

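The move was refused, so the picture still shows the floor and a chair from the start pose. Rows probably need every key, so I'll write them all out.

```bash
python3 -m pendant '[{"claw":1,"x":0.9,"y":4.75,"z":-3.55,"ax":0,"ay":0,"az":0},{"claw":1,"x":0.9,"y":4.75,"z":-3.55,"ax":0,"ay":0,"az":0},{"claw":1,"x":0.9,"y":4.75,"z":-3.55,"ax":0,"ay":0,"az":0},{"claw":1,"x":0.9,"y":4.75,"z":-3.55,"ax":0,"ay":0,"az":0},{"claw":1,"x":0.9,"y":4.75,"z":-3.55,"ax":0,"ay":0,"az":0},{"claw":1,"x":0.9,"y":4.75,"z":-3.55,"ax":0,"ay":0,"az":0},{"claw":1,"x":0.9,"y":4.75,"z":-3.55,"ax":0,"ay":0,"az":0},{"claw":1,"x":0.9,"y":4.75,"z":-3.55,"ax":0,"ay":0,"az":0}]' && python3 -m pendant '[{"claw":0.35,"x":0,"y":0,"z":0,"ax":-0.17,"ay":0,"az":0},{"claw":0.35,"x":0,"y":0,"z":0,"ax":-0.17,"ay":0,"az":0},{"claw":0.35,"x":0,"y":0,"z":0,"ax":-0.17,"ay":0,"az":0},{"claw":0.35,"x":0,"y":0,"z":0,"ax":-0.17,"ay":0,"az":0},{"claw":0.35,"x":0,"y":0,"z":0,"ax":-0.17,"ay":0,"az":0},{"claw":0.35,"x":0,"y":0,"z":0,"ax":-0.17,"ay":0,"az":0},{"claw":0.35,"x":0,"y":0,"z":0,"ax":-0.169,"ay":0,"az":0},{"claw":0.35,"x":0,"y":0,"z":0,"ax":0,"ay":0,"az":0}]'
python3 - <<'E'
from h import *
s=robot.read_state();print(s["eef_pos"],s["force"])
look("spanner_long","d")
rel([.47,-.24,.16],rot(85))
E
```

```text
clock: 2.65
eef_pos: [0.4709, -0.2382, 0.1598]
ee_rot: [0.568, 0.421, 0.568, -0.421]
force: [0.1, -0.6, -0.3]
width: 0.997
clock: 3.65
eef_pos: [0.47, -0.2398, 0.1598]
ee_rot: [0.706, 0.031, 0.706, -0.032]
force: [-0.8, 0.1, -0.6]
width: 0.35
[ 0.46995629 -0.23984637  0.15977478] [-0.82247353  0.08074709 -0.63944083]
spanner_long 0.97 1372 centre mm [ 471.3 -235.4] size [153.6  25. ] ang 85.0 z [0.007  0.0082]
[([0.472, -0.244, -0.004], 0.77)]
shift cm [-0.03 -0.02  0.01] |0.0| rows 0.0 turn [-0.0019  0.0002  0.0001] rows 0.0
```

View pics/d.png

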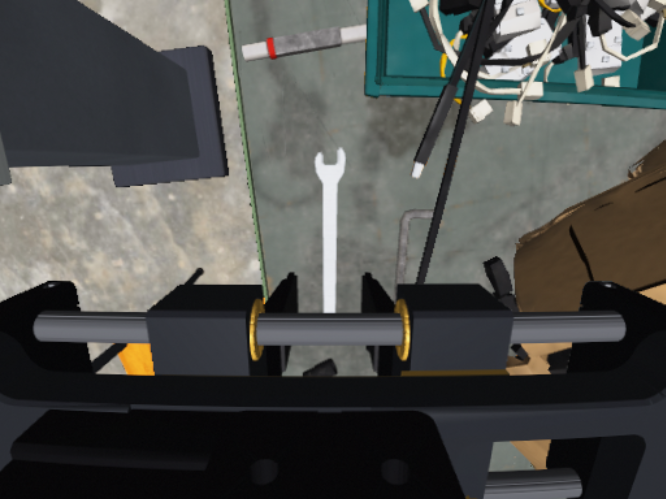

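The jaw is at (330,160) and the shank runs down between the fingers at x≈330, centred. The plug gauge lies at (250–365,45). I'll descend with a 5° lean away from the bin.

Run:
```python
from h import *
rel([.470,-.232,.020],rot(85,0,-5))
```

```text
shift cm [13.97  0.78 -0.07] |14.0| rows 2.2 turn [-0.0019 -0.0871  0.0001] rows 0.5
```

```bash
python3 -m pendant '[{"claw":0.25,"x":4,"y":0.26,"z":0,"ax":0,"ay":0,"az":0},{"claw":0.25,"x":4,"y":0.26,"z":0,"ax":0,"ay":0,"az":0},{"claw":0.25,"x":3.5,"y":0.26,"z":0,"ax":0,"ay":-0.087,"az":0},{"claw":0.25,"x":1.25,"y":0,"z":-0.14,"ax":0,"ay":0,"az":0},{"claw":0.25,"x":1.21,"y":0,"z":-0.14,"ax":0,"ay":0,"az":0},{"claw":0.25,"x":0,"y":0,"z":0,"ax":0,"ay":0,"az":0}]'
python3 -m pendant '[{"claw":0,"x":0,"y":0,"z":0,"ax":0,"ay":0,"az":0},{"claw":0,"x":0,"y":0,"z":0,"ax":0,"ay":0,"az":0},{"claw":0,"x":0,"y":0,"z":0,"ax":0,"ay":0,"az":0},{"claw":0,"x":0,"y":0,"z":0,"ax":0,"ay":0,"az":0}]'
```

```text
clock: 4.55
eef_pos: [0.4705, -0.2324, 0.0202]
ee_rot: [0.736, 0.029, 0.675, -0.032]
force: [-0.3, 0.2, 0.4]
width: 0.252
clock: 5.05
eef_pos: [0.4708, -0.2325, 0.021]
ee_rot: [0.737, 0.029, 0.674, -0.032]
force: [-0.1, -0.2, 5.4]
width: 0.099
```

```bash
cat >> h.py <<'E'
def place(c,yaw,off,h,roll=0,tilt=35):
    """TCP pos for a spanner whose centre is h above cradle floor centre c, gripped off m toward its jaw, tip 2 mm above underside"""
    a=np.radians(yaw);t=np.radians(tilt);uh=np.array([np.cos(a),np.sin(a),0])
    u=uh*np.cos(t)+[0,0,np.sin(t)];n=-uh*np.sin(t)+[0,0,np.cos(t)]
    return np.array(c)+u*off+n*(h+.019), rot(yaw,tilt)
E
python3 - <<'E'
from h import *
p,r=place([.457,.331,.104],82.5,.0155,.07)
print(p);q=robot.read_state()["eef_pos"]
rel(q+[0,0,.24],rot(85))
rel(p,r)
Rc=rot(85)*R.from_rotvec([np.pi,0,0]);d=p+[0,0,.0]-(q+[0,0,.24]);print("in level frame",Rc.inv().apply(d)*100,"then turn",(Rc.inv()*r*R.from_rotvec([np.pi,0,0])).as_rotvec())
E
```

```text
[0.45199413 0.29297666 0.18579497]
shift cm [-2.391e+01 -2.000e-02  2.130e+00] |24.0| rows 3.8 turn [0.0001 0.089  0.001 ] rows 0.5
shift cm [-17.03  52.17  -4.96] |55.1| rows 8.8 turn [0.0695 0.0728 0.6094] rows 3.3
in level frame [ 7.52437133 52.1872914  -6.45403741] then turn [ 0.0422678  -0.01332699  0.6107671 ]
```

```bash
python3 -m pendant '[{"claw":0,"x":-2,"y":0,"z":0.17,"ax":0,"ay":0,"az":0},{"claw":0,"x":-2,"y":0,"z":0.17,"ax":0,"ay":0,"az":0},{"claw":0,"x":0,"y":0,"z":0,"ax":0,"ay":0.089,"az":0},{"claw":0,"x":-5,"y":0,"z":0,"ax":0,"ay":0,"az":0},{"claw":0,"x":-5,"y":0,"z":0,"ax":0,"ay":0,"az":0},{"claw":0,"x":-5,"y":0,"z":0,"ax":0,"ay":0,"az":0},{"claw":0,"x":-5,"y":0,"z":0,"ax":0,"ay":0,"az":0}]'
python3 -m pendant '[{"claw":0,"x":0,"y":4,"z":-0.6,"ax":0,"ay":0,"az":0},{"claw":0,"x":0,"y":5.8,"z":-0.7,"ax":0,"ay":0,"az":0},{"claw":0,"x":0,"y":5.8,"z":-0.7,"ax":0,"ay":0,"az":0},{"claw":0,"x":0,"y":5.8,"z":-0.7,"ax":0,"ay":0,"az":0},{"claw":0,"x":0,"y":5.8,"z":-0.7,"ax":0,"ay":0,"az":0},{"claw":0,"x":0,"y":5.8,"z":-0.7,"ax":0,"ay":0,"az":0},{"claw":0,"x":0,"y":5.8,"z":-0.7,"ax":0,"ay":0,"az":0},{"claw":0,"x":0,"y":5.8,"z":-0.7,"ax":0,"ay":0,"az":0},{"claw":0,"x":0,"y":5.8,"z":-0.7,"ax":0,"ay":0,"az":0},{"claw":0,"x":0,"y":1.8,"z":-0.2,"ax":0,"ay":0,"az":0}]'
python3 -m pendant '[{"claw":0,"x":0,"y":0,"z":0,"ax":0.01,"ay":-0.003,"az":0.153},{"claw":0,"x":0,"y":0,"z":0,"ax":0.01,"ay":-0.003,"az":0.153},{"claw":0,"x":0,"y":0,"z":0,"ax":0.01,"ay":-0.003,"az":0.153},{"claw":0,"x":0,"y":0,"z":0,"ax":0.012,"ay":-0.004,"az":0.152},{"claw":0,"x":0,"y":0,"z":0,"ax":0,"ay":0,"az":0}]'
python3 - <<'E'
from h import *
p,r=place([.457,.331,.104],82.5,.0155,.05)
rel(p,r)
E
```

```text
clock: 5.92
eef_pos: [0.4697, -0.2316, 0.2608]
ee_rot: [0.705, 0.031, 0.708, -0.03]
force: [0.2, -1.0, -0.9]
width: 0.099
clock: 7.18
eef_pos: [0.4508, 0.296, 0.2592]
ee_rot: [0.705, 0.029, 0.708, -0.03]
force: [0.6, -1.5, -0.9]
width: 0.102
clock: 7.8
eef_pos: [0.4511, 0.2911, 0.2576]
ee_rot: [0.685, 0.257, 0.661, 0.165]
force: [-0.1, -0.7, -0.6]
width: 0.098
shift cm [ 8.   -3.93  0.11] |8.9| rows 1.4 turn [-0.0061 -0.0033  0.0031] rows 0.0
```

```bash
python3 -m pendant '[{"claw":0,"x":4,"y":-2,"z":0.05,"ax":-0.006,"ay":-0.003,"az":0.003},{"claw":0,"x":4,"y":-1.9,"z":0.05,"ax":0,"ay":0,"az":0},{"claw":0,"x":0,"y":0,"z":0,"ax":0,"ay":0,"az":0}]'
python3 - <<'E'
from h import *
s=robot.read_state();print(s["eef_pos"],s["force"])
cal=calib("wrist");im,d=robot.read_camera("wrist");np.savez("w1",im=im,d=d,K=cal[0],D=cal[1],V=cal[2])
for l in("cradle_long","cradle_short","spanner_long"):
    print(l,[(np.round(t["point"],4).tolist(),round(t["confidence"],2)) for t in robot.tip_of("wrist",l)[:2]])
save("e",cv2.resize(im,None,fx=1.5,fy=1.5))
E
```

```text
clock: 8.18
eef_pos: [0.4521, 0.3072, 0.1683]
ee_rot: [0.685, 0.254, 0.661, 0.169]
force: [-1.2, 0.2, -1.3]
width: 0.102
[0.4521144  0.3072388  0.16834109] [-1.16086274  0.16761882 -1.29270435]
cradle_long [([0.4567, 0.3331, 0.1047], 0.66)]
cradle_short [([0.5206, 0.3254, 0.1056], 0.59)]
spanner_long [([0.451, 0.3095, 0.1405], 0.97)]
```

View pics/e.png

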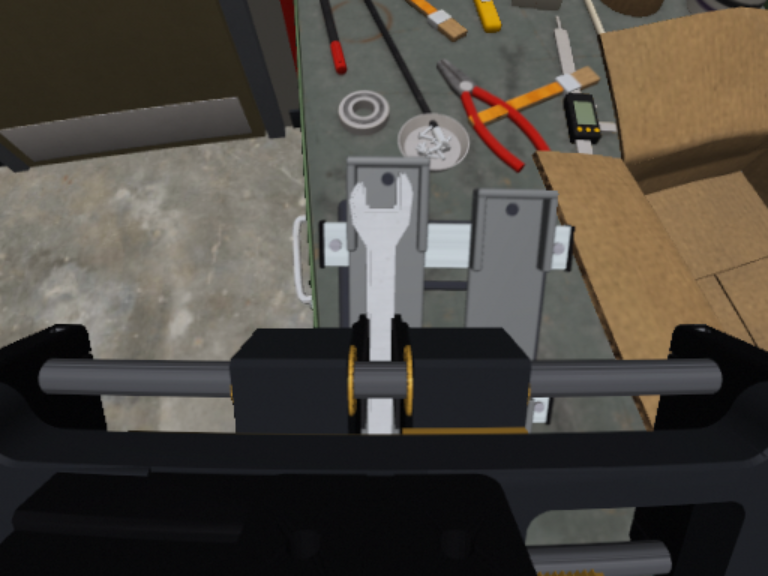

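```bash
cat >> h.py <<'E'
def frame(c,yaw,tilt=35):
    r=rot(yaw,tilt).as_matrix();return np.c_[-r[:,1],r[:,2],-r[:,0]],np.array(c)   # u, left, n
def report(P,c,yaw,hl,hs):
    F,o=frame(c,yaw);Q=(P-o)@F*1000
    hw={"l":92.5,"s":77.5}[hl]
    near=(abs(Q[:,1])<32)&(Q[:,0]>20)&(Q[:,0]<hw+25)
    f=Q[near&(abs(Q[:,1])<12)&(Q[:,0]<hw-6)&(abs(Q[:,2])<6)]
    print("floor z",np.median(f[:,2]).round(1) if len(f) else None,len(f), "tilt fit",np.polyfit(f[:,0],f[:,2],1).round(3) if len(f)>20 else "")
    w=Q[near&(Q[:,2]>6.5)&(Q[:,2]<13)]
    print("wall pts",len(w),"x max",np.percentile(w[:,0],[95,99]).round(1),"expect",hw+5,"y ext",np.percentile(w[:,1],[1,3,97,99]).round(1),"mid expect 0, +-21.5")
    for x0 in np.arange(hw-45,hw+5,10):
        s=w[abs(w[:,0]-x0)<5,1]
        if len(s)>6: print("  wall x",x0,"y",s[s<0].min().round(1) if (s<0).any() else None,s[s<0].max().round(1)if (s<0).any() else None,s[s>0].min().round(1)if (s>0).any() else None,s[s>0].max().round(1)if (s>0).any() else None)
    sp=Q[(abs(Q[:,1])<22)&(Q[:,0]>10)&(Q[:,0]<hw+25)&(Q[:,2]>hs-15)&(Q[:,2]<hs+22)]
    if len(sp):
        print("spanner x max",np.percentile(sp[:,0],[97,99.5]).round(1),"z",np.percentile(sp[:,2],[10,50,90]).round(1),"zfit",np.polyfit(sp[:,0],sp[:,2],1).round(3))
        for x0 in range(20,100,10):
            s=sp[abs(sp[:,0]-x0)<5]
            if len(s)>5: print("  sp x",x0,"y",np.percentile(s[:,1],[1,99]).round(1),"mid",np.percentile(s[:,1],[1,99]).mean().round(1),"z",np.median(s[:,2]).round(1))
E
python3 - <<'E'
from h import *
z=np.load("w1.npz");P=cloud("wrist",z["d"],np.ones(z["d"].shape,bool),(z["K"],z["D"],z["V"]))
report(P,[.457,.331,.104],82.5,"l",57)
print("SHORT");report(P,[.5245,.3225,.104],82.5,"s",57)
E
```

```text
floor z -0.1 720 tilt fit [-0.003  0.149]
wall pts 972 x max [99.2 99.9] expect 97.5 y ext [-22.3 -22.   19.6  19.9] mid expect 0, +-21.5
  wall x 47.5 y -22.4 -18.4 16.1 19.2
  wall x 57.5 y -22.4 -17.7 15.2 20.1
  wall x 67.5 y -22.9 -17.9 15.3 19.9
  wall x 77.5 y -21.9 -17.7 17.9 19.9
  wall x 87.5 y -22.4 -17.5 15.0 19.6
spanner x max [85.5 89.1] z [50.2 51.9 58.5] zfit [-0.1   58.493]
  sp x 20 y [-3.3  6.5] mid 1.6 z 52.4
  sp x 30 y [-9.1 12.3] mid 1.6 z 55.0
  sp x 40 y [-3.9  7.3] mid 1.7 z 51.8
  sp x 50 y [-4.5  7.3] mid 1.4 z 51.7
  sp x 60 y [-6.3  9.1] mid 1.4 z 51.6
  sp x 70 y [-10.3  13.4] mid 1.5 z 51.7
  sp x 80 y [-11.2  14. ] mid 1.4 z 50.9
  sp x 90 y [-10.3  11.5] mid 0.6 z 50.2
SHORT
floor z 0.6 1685 tilt fit [-0.     0.555]
wall pts 1044 x max [83.4 83.8] expect 82.5 y ext [-21.8 -21.4  20.8  21.1] mid expect 0, +-21.5
  wall x 42.5 y -21.6 -17.0 15.9 21.2
  wall x 52.5 y -21.9 -16.7 15.9 21.3
  wall x 62.5 y -21.9 -16.3 15.7 21.1
  wall x 72.5 y -22.1 -16.7 15.9 20.9
```

Picture: the jaw end at (385,185) sits over the left (long) cradle, whose top end wall is at (388,160); the short cradle is on the right at (512,195). Corrections needed: 2.7 mm across, 2.2 mm up the slope and about 0.035 rad of pitch. Then I'll lower.

```bash
python3 -m pendant '[{"claw":0,"x":0,"y":0.22,"z":0.27,"ax":0,"ay":0,"az":0.035},{"claw":0,"x":1.5,"y":0,"z":0,"ax":0,"ay":0,"az":0},{"claw":0,"x":1,"y":0,"z":0,"ax":0,"ay":0,"az":0},{"claw":0,"x":0,"y":0,"z":0,"ax":0,"ay":0,"az":0}]'
python3 - <<'E'
from h import *
s=robot.read_state();print(s["eef_pos"],s["force"])
P=cloud("wrist",robot.read_camera("wrist")[1],np.ones((384,512),bool),calib("wrist"))
report(P,[.457,.331,.104],82.5,"l",29)
E
```

```text
clock: 8.88
eef_pos: [0.4588, 0.3243, 0.1526]
ee_rot: [0.684, 0.267, 0.654, 0.183]
force: [-0.2, -0.1, -0.4]
width: 0.102
[0.45879989 0.32430104 0.15261869] [-0.23252415 -0.06942448 -0.35234492]
floor z 0.4 809 tilt fit [-0.001  0.471]
wall pts 1319 x max [100.1 100.4] expect 97.5 y ext [-22.9 -22.5  19.4  19.8] mid expect 0, +-21.5
  wall x 47.5 y -21.6 -19.4 15.5 18.4
  wall x 57.5 y -23.1 -18.0 14.8 20.0
  wall x 67.5 y -22.7 -18.2 14.8 20.0
  wall x 77.5 y -23.2 -18.2 14.7 19.7
  wall x 87.5 y -22.2 -17.9 14.6 19.4
spanner x max [91.8 95.6] z [29.  30.5 32.8] zfit [-3.2000e-02  3.3262e+01]
  sp x 20 y [-8.   1.7] mid -3.2 z 29.5
  sp x 30 y [-9.4  4.8] mid -2.3 z 30.2
  sp x 40 y [-14.    7.7] mid -3.2 z 30.4
  sp x 50 y [-9.2  2.6] mid -3.3 z 30.2
  sp x 60 y [-9.2  2.6] mid -3.3 z 30.5
  sp x 70 y [-12.8   6.3] mid -3.2 z 30.9
  sp x 80 y [-15.3   9.3] mid -3.0 z 31.0
  sp x 90 y [-15.8   9.4] mid -3.2 z 30.8
```

```bash
python3 -m pendant '[{"claw":0,"x":0,"y":-0.35,"z":-0.16,"ax":0,"ay":0,"az":0},{"claw":0,"x":0.7,"y":-0.03,"z":0,"ax":0,"ay":0,"az":0},{"claw":0,"x":0,"y":0,"z":0,"ax":0,"ay":0,"az":0},{"claw":0,"x":0,"y":0,"z":0,"ax":0,"ay":0,"az":0}]'
python3 - <<'E'
from h import *
s=robot.read_state();print(s["eef_pos"],s["force"])
im,d=robot.read_camera("wrist");P=cloud("wrist",d,np.ones((384,512),bool),calib("wrist"))
report(P,[.457,.331,.104],82.5,"l",27)
save("f",cv2.resize(im[60:300,180:340],None,fx=3.4,fy=2.5,interpolation=cv2.INTER_CUBIC))
E
```

```text
clock: 9.43
eef_pos: [0.4581, 0.3253, 0.1457]
ee_rot: [0.684, 0.267, 0.654, 0.183]
force: [-1.1, 0.1, -1.6]
width: 0.105
[0.45812734 0.32525102 0.14572722] [-1.12837185  0.06888337 -1.55046446]
floor z 0.1 933 tilt fit [-0.     0.123]
wall pts 1397 x max [99.  99.7] expect 97.5 y ext [-22.6 -22.2  19.5  19.9] mid expect 0, +-21.5
  wall x 47.5 y -22.0 -18.5 15.9 19.4
  wall x 57.5 y -22.7 -17.7 15.1 20.3
  wall x 67.5 y -22.5 -17.8 15.1 20.0
  wall x 77.5 y -23.0 -18.0 15.0 19.8
  wall x 87.5 y -22.5 -17.3 14.9 19.7
spanner x max [88.4 92.4] z [22.5 24.1 27.7] zfit [-0.048 27.956]
  sp x 20 y [-7.   2.7] mid -2.2 z 23.1
  sp x 30 y [-12.8   8.7] mid -2.1 z 26.6
  sp x 40 y [-7.7  3.6] mid -2.1 z 23.5
  sp x 50 y [-8.3  3.5] mid -2.4 z 23.8
  sp x 60 y [-8.2  4.1] mid -2.0 z 24.0
  sp x 70 y [-13.1   9.1] mid -2.0 z 24.6
  sp x 80 y [-14.8  10.4] mid -2.2 z 24.5
  sp x 90 y [-14.8   9.8] mid -2.5 z 24.2
```

View pics/f.png

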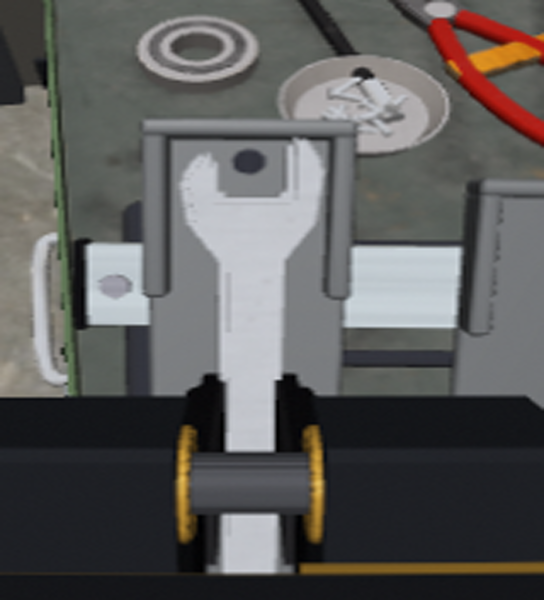

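Picture: the jaw (185–325, 150) lies inside the side walls (150–350), just below the end wall (y≈128). A small correction, then down to contact.

```bash
python3 -m pendant '[{"claw":0,"x":0.3,"y":-0.13,"z":-0.08,"ax":0,"ay":0,"az":-0.015},{"claw":0,"x":0.5,"y":-0.02,"z":0,"ax":0,"ay":0,"az":0},{"claw":0,"x":0.4,"y":-0.02,"z":0,"ax":0,"ay":0,"az":0},{"claw":0,"x":0,"y":0,"z":0,"ax":0,"ay":0,"az":0},{"claw":0,"x":0,"y":0,"z":0,"ax":0,"ay":0,"az":0}]'
python3 - <<'E'
from h import *
s=robot.read_state();print(s["eef_pos"],s["force"])
im,d=robot.read_camera("wrist");P=cloud("wrist",d,np.ones((384,512),bool),calib("wrist"))
report(P,[.457,.331,.104],82.5,"l",12)
E
```

```text
clock: 10.1
eef_pos: [0.4581, 0.3311, 0.135]
ee_rot: [0.686, 0.262, 0.656, 0.178]
force: [-0.1, 0.3, -1.1]
width: 0.101
[0.45810049 0.3310899  0.13504373] [-0.05201856  0.31555209 -1.08225424]
floor z 0.1 1124 tilt fit [ 0.002 -0.021]
wall pts 3842 x max [98.3 99.6] expect 97.5 y ext [-22.2 -21.5  18.9  19.6] mid expect 0, +-21.5
  wall x 47.5 y -21.9 -0.2 0.4 18.3
  wall x 57.5 y -22.4 -0.2 0.4 20.2
  wall x 67.5 y -22.8 -0.1 0.5 19.9
  wall x 77.5 y -22.5 -0.1 0.5 19.7
  wall x 87.5 y -22.1 -7.6 5.5 19.5
spanner x max [97.8 99.6] z [-0.4  9.2 12.1] zfit [-0.007  6.949]
  sp x 20 y [-21.4  19.7] mid -0.9 z 10.8
  sp x 30 y [-21.4  19.6] mid -0.9 z 1.3
  sp x 40 y [-21.8  20.2] mid -0.8 z 0.4
  sp x 50 y [-21.6  20. ] mid -0.8 z 0.8
  sp x 60 y [-21.5  19.9] mid -0.8 z 9.1
  sp x 70 y [-21.8  19.7] mid -1.0 z 10.8
  sp x 80 y [-21.5  19.5] mid -1.0 z 9.8
  sp x 90 y [-21.7  19.3] mid -1.2 z 0.7
```

```bash
python3 -m pendant '[{"claw":0,"x":0.15,"y":0,"z":0,"ax":0,"ay":0,"az":0.008},{"claw":0,"x":0.12,"y":0,"z":0,"ax":0,"ay":0,"az":0},{"claw":0,"x":0,"y":0,"z":0,"ax":0,"ay":0,"az":0}]'
python3 - <<'E'
from h import *
im,d=robot.read_camera("wrist");P=cloud("wrist",d,np.ones((384,512),bool),calib("wrist"))
F,o=frame([.457,.331,.104],82.5);Q=(P-o)@F*1000
Q[:,1]+=1.3;Q=Q[(abs(Q[:,1])<13)]
for x0 in range(14,100,6):
    s=Q[(abs(Q[:,0]-x0)<3)&(Q[:,2]>4)&(Q[:,2]<20)]
    if len(s)>4: print(x0,len(s),"y",np.percentile(s[:,1],[2,98]).round(1),"z",np.median(s[:,2]).round(1))
E
```

```text
clock: 10.52
eef_pos: [0.4585, 0.3327, 0.1331]
ee_rot: [0.685, 0.265, 0.654, 0.18]
force: [0.6, 0.3, 0.8]
width: 0.1
14 123 y [-5.   4.6] z 8.5
20 133 y [-5.   4.7] z 8.6
26 141 y [-5.   4.7] z 8.6
32 254 y [-9.3  9. ] z 8.7
38 157 y [-5.8  5.6] z 8.1
44 157 y [-5.7  5.6] z 8.3
50 170 y [-6.3  5.5] z 8.2
56 179 y [-6.2  5.5] z 8.1
62 183 y [-6.3  6.3] z 8.3
68 289 y [-9.9  9.9] z 8.3
74 359 y [-11.8  11.8] z 8.5
80 251 y [-12.3  12.5] z 7.8
86 162 y [-12.8  11.8] z 7.6
92 39 y [-11.1  -7. ] z 6.9
98 343 y [-12.8  12.5] z 9.7
```

```bash
python3 -m pendant '[{"claw":0.04,"x":0.06,"y":0,"z":0,"ax":0,"ay":0,"az":0},{"claw":0.2,"x":0,"y":0,"z":0,"ax":0,"ay":0,"az":0},{"claw":0.27,"x":0,"y":0,"z":0,"ax":0,"ay":0,"az":0},{"claw":0.27,"x":0,"y":0,"z":0,"ax":0,"ay":0,"az":0},{"claw":0.27,"x":-2,"y":0,"z":0,"ax":0,"ay":0,"az":0},{"claw":0.27,"x":-5,"y":0,"z":0,"ax":0,"ay":0,"az":0},{"claw":0.27,"x":-5,"y":0,"z":0,"ax":0,"ay":0,"az":0},{"claw":0.27,"x":0,"y":0,"z":0,"ax":0,"ay":0,"az":0}]'
python3 - <<'E'
from h import *
im,d=robot.read_camera("wrist");P=cloud("wrist",d,np.ones((384,512),bool),calib("wrist"))
F,o=frame([.457,.331,.104],82.5);Q=(P-o)@F*1000
Q[:,1]+=1.3;Q=Q[(abs(Q[:,1])<13)]
for x0 in range(-92,104,8):
    s=Q[(abs(Q[:,0]-x0)<4)&(Q[:,2]>4)&(Q[:,2]<20)]
    if len(s)>4: print(x0,len(s),"y",np.percentile(s[:,1],[2,98]).round(1),"z",np.median(s[:,2]).round(1))
save("g",im)
q=robot.read_state()["eef_pos"]
rel([.42,.26,.30],rot(90))
rel([.42,.075,.16],rot(93))
E
```

```text
clock: 11.58
eef_pos: [0.4512, 0.2609, 0.2331]
ee_rot: [0.688, 0.265, 0.651, 0.181]
force: [0.1, 0.4, 0.3]
width: 0.269
-92 101 y [-12.8  12.8] z 7.3
-84 68 y [-7.9 11.6] z 7.0
-76 20 y [-9.1 11.6] z 6.9
-44 30 y [-2.1  6.1] z 5.4
-36 43 y [-1.5  6.7] z 5.1
-28 49 y [-2.7  5.6] z 4.9
-20 43 y [-3.7  5.8] z 4.8
-12 50 y [-2.6  6.7] z 4.8
-4 48 y [-2.6  6.7] z 4.9
4 43 y [-2.4  5.8] z 4.8
12 44 y [-2.6  5.8] z 4.7
20 37 y [-2.3  5.6] z 4.5
28 38 y [-2.6  5.9] z 4.5
36 37 y [-2.2  5.6] z 4.7
44 38 y [-2.2  5.9] z 4.7
52 26 y [-2.1  6.8] z 4.8
60 40 y [-4.8  9.2] z 4.4
68 52 y [-8.6 12.2] z 4.4
76 21 y [-9.6 12.3] z 4.3
84 7 y [-8.5  9.1] z 4.2
92 47 y [-12.5  12.1] z 7.2
100 72 y [-12.5  12. ] z 7.4
shift cm [-5.88  3.76 -2.91] |7.6| rows 1.2 turn [-0.1219  0.0482 -0.6416] rows 3.5
shift cm [ -5.66 -19.32  -0.64] |20.1| rows 3.2 turn [-0.1725  0.065  -0.6405] rows 3.6
```

View pics/g.png

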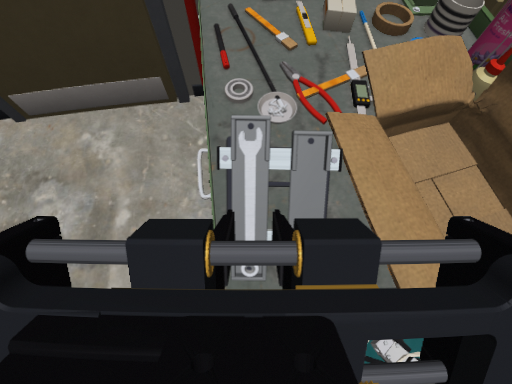

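The long spanner lies in the long cradle, jaw at (250,130) and ring at (250,270). Next is the short one.

```bash
python3 -m pendant '[{"claw":0.27,"x":-4,"y":0,"z":0,"ax":-0.043,"ay":0.016,"az":-0.16},{"claw":0.27,"x":0,"y":0,"z":0,"ax":-0.043,"ay":0.016,"az":-0.16},{"claw":0.27,"x":0,"y":0,"z":0,"ax":-0.043,"ay":0.016,"az":-0.16},{"claw":0.27,"x":0,"y":0,"z":0,"ax":-0.043,"ay":0.016,"az":-0.16},{"claw":0.27,"x":2,"y":-5.5,"z":0,"ax":0,"ay":0,"az":0},{"claw":0.27,"x":2,"y":-5.5,"z":0,"ax":0,"ay":0,"az":0},{"claw":0.27,"x":2,"y":-5.5,"z":0,"ax":0,"ay":0,"az":0},{"claw":0.27,"x":0,"y":0,"z":0,"ax":0,"ay":0,"az":0}]'
python3 - <<'E'
from h import *
s=robot.read_state();print(s["eef_pos"],s["force"])
im,d,cal,m=look("spanner_short","h")
P=cloud("wrist",d,np.ones((384,512),bool),cal)
for x in np.arange(.41,.58,.02):
    print("%.2f"%x,*["%4d"%(1000*P[k,2].max()) if (k:=(abs(P[:,0]-x)<.01)&(abs(P[:,1]-y)<.0125)&(P[:,2]<.15)).sum()>0 else "   ." for y in np.arange(.175,-.05,-.025)])
rel([.469,.075,.16],rot(93))
E
```

```text
clock: 12.62
eef_pos: [0.4525, 0.0712, 0.1966]
ee_rot: [0.703, -0.017, 0.71, 0.017]
force: [0.2, 0.2, -0.4]
width: 0.27
[0.45247014 0.07123091 0.19661625] [ 0.2402739   0.22571734 -0.44294278]
spanner_short 0.59 957 centre mm [467.5  54. ] size [ 24.5 142.7] ang 93.0 z [0.0071 0.0088]
[([0.466, 0.049, 0.001], 0.91)]
0.41    2    2    2    2    2    2    2    0    .
0.43    3    2    2    2    2    2    2    2    2
0.45    2    2    8    7    2    2    2   10    8
0.47    2    2   58   59    8    8    9   11   55
0.49   59    2    2   56    2   36    3    1   55
0.51   61   64   66   64    2   36    3    1    .
0.53   63   64   67   70   72   50   49    .    .
0.55   61   66   71   70   88   89   35    .    .
0.57   51   83   83   86   79   91   36    .    .
shift cm [3.99 0.   1.5 ] |4.3| rows 0.7 turn [ 0.0015 -0.0043 -0.0008] rows 0.0
```

View pics/h.png

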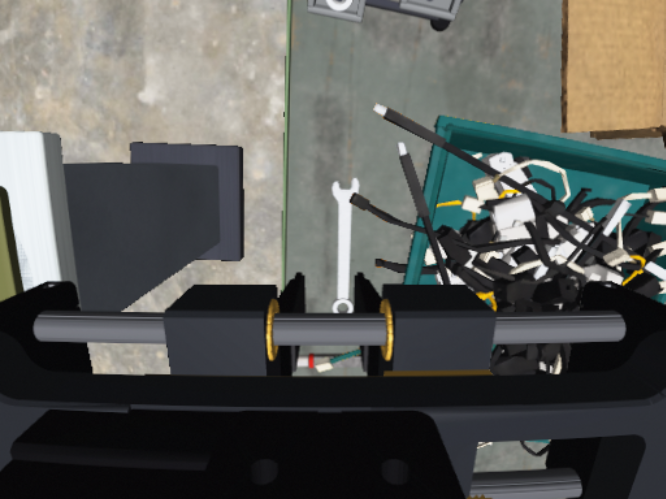

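Run:
```python
from h import *
P=cloud("wrist",robot.read_camera("wrist")[1],np.ones((384,512),bool),calib("wrist"))
z=np.load("top.npz");T=cloud("top",z["d"],np.ones((384,512),bool),calib("top"))
for n,P in(("wrist",P),("top",T)):
  print(n)
  for y in np.arange(.135,-.06,-.01):
    k=P[(abs(P[:,1]-y)<.005)&(P[:,2]>.02)&(P[:,2]<.15)&(P[:,0]<.55)&(P[:,0]>.4)]
    if len(k): i=k[:,0].argmin();print("y %.3f"%y,"min x %.3f z %.3f"%(k[i,0],k[i,2]), "x<.50:",(k[:,0]<.5).sum(), "zmax x<.54: %.3f"%max(k[k[:,0]<.54,2],default=0), "x<.55: %.3f"%k[:,2].max())
```

```text
wrist
y 0.135 min x 0.508 z 0.064 x<.50: 0 zmax x<.54: 0.067 x<.55: 0.067
y 0.125 min x 0.513 z 0.064 x<.50: 0 zmax x<.54: 0.068 x<.55: 0.068
y 0.115 min x 0.468 z 0.054 x<.50: 53 zmax x<.54: 0.069 x<.55: 0.069
y 0.105 min x 0.467 z 0.053 x<.50: 135 zmax x<.54: 0.070 x<.55: 0.070
y 0.095 min x 0.488 z 0.053 x<.50: 43 zmax x<.54: 0.071 x<.55: 0.071
y 0.085 min x 0.509 z 0.056 x<.50: 0 zmax x<.54: 0.072 x<.55: 0.072
y 0.075 min x 0.526 z 0.044 x<.50: 0 zmax x<.54: 0.072 x<.55: 0.073
y 0.065 min x 0.525 z 0.044 x<.50: 0 zmax x<.54: 0.067 x<.55: 0.075
y 0.055 min x 0.497 z 0.030 x<.50: 8 zmax x<.54: 0.051 x<.55: 0.076
y 0.045 min x 0.497 z 0.033 x<.50: 11 zmax x<.54: 0.051 x<.55: 0.075
y 0.035 min x 0.522 z 0.027 x<.50: 0 zmax x<.54: 0.051 x<.55: 0.051
y -0.035 min x 0.470 z 0.054 x<.50: 57 zmax x<.54: 0.056 x<.55: 0.056
y -0.045 min x 0.444 z 0.052 x<.50: 117 zmax x<.54: 0.060 x<.55: 0.060
y -0.055 min x 0.444 z 0.057 x<.50: 41 zmax x<.54: 0.058 x<.55: 0.058
top
y 0.135 min x 0.509 z 0.058 x<.50: 0 zmax x<.54: 0.067 x<.55: 0.067
y 0.125 min x 0.514 z 0.066 x<.50: 0 zmax x<.54: 0.068 x<.
[... 544 characters left out ...]
<.55: 0.071
y 0.035 min x 0.519 z 0.027 x<.50: 0 zmax x<.54: 0.051 x<.55: 0.051
y 0.025 min x 0.523 z 0.046 x<.50: 0 zmax x<.54: 0.050 x<.55: 0.100
y 0.015 min x 0.522 z 0.047 x<.50: 0 zmax x<.54: 0.103 x<.55: 0.103
y 0.005 min x 0.520 z 0.044 x<.50: 0 zmax x<.54: 0.099 x<.55: 0.099
y -0.005 min x 0.519 z 0.046 x<.50: 0 zmax x<.54: 0.050 x<.55: 0.091
y -0.015 min x 0.519 z 0.046 x<.50: 0 zmax x<.54: 0.051 x<.55: 0.051
y -0.025 min x 0.495 z 0.055 x<.50: 2 zmax x<.54: 0.078 x<.55: 0.082
y -0.035 min x 0.475 z 0.055 x<.50: 14 zmax x<.54: 0.082 x<.55: 0.082
y -0.045 min x 0.446 z 0.050 x<.50: 20 zmax x<.54: 0.082 x<.55: 0.082
y -0.055 min x 0.446 z 0.053 x<.50: 14 zmax x<.54: 0.059 x<.55: 0.059
```

The spanner shows whole: jaw at (345,185), ring at (343,305). A cable plug at (355,200) hangs over the jaw. I'll grip at y≈0.074, the gap between the cables, with a 6° lean, and draw it back before lifting.

```bash
python3 -c "
from h import *
rel([.4647,.0735,.0202],rot(93,0,-6))"
```

```text
shift cm [18.02 -0.16  1.08] |18.1| rows 2.9 turn [ 0.0023 -0.1082 -0.0008] rows 0.6
```

```bash
python3 -m pendant '[{"claw":0.25,"x":4.2,"y":-0.04,"z":0.36,"ax":0,"ay":0,"az":0},{"claw":0.25,"x":4.2,"y":-0.04,"z":0.36,"ax":0,"ay":0,"az":0},{"claw":0.25,"x":4.1,"y":-0.03,"z":0.36,"ax":0,"ay":-0.105,"az":0},{"claw":0.25,"x":1.8,"y":-0.02,"z":-0.19,"ax":0,"ay":0,"az":0},{"claw":0.25,"x":1.8,"y":-0.02,"z":-0.19,"ax":0,"ay":0,"az":0},{"claw":0.25,"x":1.87,"y":-0.01,"z":-0.19,"ax":0,"ay":0,"az":0},{"claw":0.25,"x":0,"y":0,"z":0,"ax":0,"ay":0,"az":0}]'
```

```text
clock: 13.7
eef_pos: [0.4644, 0.0736, 0.0201]
ee_rot: [0.741, -0.018, 0.671, 0.021]
force: [-0.7, 0.4, 0.7]
width: 0.244
```

```bash
python3 -m pendant '[{"claw":0,"x":0,"y":0,"z":0,"ax":0,"ay":0,"az":0},{"claw":0,"x":0,"y":0,"z":0,"ax":0,"ay":0,"az":0},{"claw":0,"x":0,"y":0,"z":0,"ax":0,"ay":0,"az":0},{"claw":0,"x":0,"y":0,"z":0,"ax":0,"ay":0,"az":0}]'
```

```text
clock: 14.2
eef_pos: [0.4653, 0.0725, 0.0213]
ee_rot: [0.742, -0.017, 0.669, 0.02]
force: [-1.1, 2.0, 4.2]
width: 0.1
```

```bash
python3 -m pendant '[{"claw":0,"x":-1.2,"y":0,"z":0.12,"ax":0,"ay":0,"az":0},{"claw":0,"x":-0.3,"y":0,"z":-2.5,"ax":0,"ay":0,"az":0},{"claw":0,"x":-0.3,"y":0,"z":-2.5,"ax":0,"ay":0,"az":0},{"claw":0,"x":-3,"y":0,"z":0.3,"ax":0,"ay":0.053,"az":0},{"claw":0,"x":-4,"y":0,"z":0,"ax":0,"ay":0.053,"az":0},{"claw":0,"x":-5,"y":0,"z":0,"ax":0,"ay":0,"az":0},{"claw":0,"x":-5,"y":0,"z":0,"ax":0,"ay":0,"az":0},{"claw":0,"x":-5,"y":0,"z":0,"ax":0,"ay":0,"az":0},{"claw":0,"x":0,"y":0,"z":0,"ax":0,"ay":0,"az":0}]'
python3 - <<'E'
from h import *
p,r=place([.5245,.3225,.104],82.5,.0215,.05)
rel(p,r)
s=robot.read_state()["eef_pos"];q=robot.read_state()["ee_rot"];Rc=R.from_quat([q[1],q[2],q[3],q[0]])
p2,_=place([.5245,.3225,.104],82.5,.0215,.12)
print(p,p2,"to high hover",Rc.inv().apply(p2+[0,0,.0]-s)*100)
E
```

```text
clock: 15.32
eef_pos: [0.4152, 0.0693, 0.2593]
ee_rot: [0.709, -0.019, 0.705, 0.019]
force: [0.3, -0.3, -1.2]
width: 0.097
shift cm [ 8.71 22.55 11.8 ] |26.9| rows 4.3 turn [ 0.1798 -0.0505  0.6089] rows 3.4
[0.52163299 0.30072291 0.17285338] [0.51639232 0.26091605 0.23019403] to high hover [ 2.97324138 18.59806307 11.09804956]
```

```bash
python3 -m pendant '[{"claw":0,"x":0,"y":4.65,"z":2.78,"ax":0,"ay":0,"az":0},{"claw":0,"x":0,"y":4.65,"z":2.78,"ax":0,"ay":0,"az":0},{"claw":0,"x":0,"y":4.65,"z":2.78,"ax":0,"ay":0,"az":0},{"claw":0,"x":0,"y":4.65,"z":2.78,"ax":0,"ay":0,"az":0},{"claw":0,"x":0,"y":0,"z":0,"ax":0.045,"ay":-0.013,"az":0.152},{"claw":0,"x":0,"y":0,"z":0,"ax":0.045,"ay":-0.013,"az":0.152},{"claw":0,"x":0,"y":0,"z":0,"ax":0.045,"ay":-0.013,"az":0.152},{"claw":0,"x":0,"y":0,"z":0,"ax":0.045,"ay":-0.013,"az":0.152},{"claw":0,"x":0,"y":0,"z":0,"ax":0,"ay":0,"az":0}]'
python3 - <<'E'
from h import *
p,r=place([.5245,.3225,.104],82.5,.0215,.045)
rel(p,r)
E
```

```text
clock: 16.45
eef_pos: [0.5127, 0.2591, 0.2498]
ee_rot: [0.683, 0.257, 0.664, 0.164]
force: [-0.3, -0.1, -1.4]
width: 0.098
shift cm [ 9.23 -0.88  0.44] |9.3| rows 1.5 turn [-0.0102 -0.0095  0.0055] rows 0.1
```

```bash
python3 -m pendant '[{"claw":0,"x":4.6,"y":-0.44,"z":0.22,"ax":-0.01,"ay":-0.009,"az":0.005},{"claw":0,"x":4.6,"y":-0.44,"z":0.22,"ax":0,"ay":0,"az":0},{"claw":0,"x":0,"y":0,"z":0,"ax":0,"ay":0,"az":0},{"claw":0,"x":0,"y":0,"z":0,"ax":0,"ay":0,"az":0}]'
python3 - <<'E'
from h import *
s=robot.read_state();print(s["force"])
im,d=robot.read_camera("wrist");P=cloud("wrist",d,np.ones((384,512),bool),calib("wrist"))
report(P,[.5245,.3225,.104],82.5,"s",48)
save("i",cv2.resize(im,None,fx=1.5,fy=1.5))
E
```

```text
clock: 16.95
eef_pos: [0.5247, 0.3063, 0.1739]
ee_rot: [0.688, 0.255, 0.657, 0.171]
force: [0.4, 0.3, -0.1]
width: 0.097
[ 0.4368091   0.2760849  -0.08284777]
floor z 1.4 492 tilt fit [1.00e-03 1.41e+00]
wall pts 944 x max [84.2 84.8] expect 82.5 y ext [-23.2 -22.9  18.9  19.3] mid expect 0, +-21.5
  wall x 42.5 y -23.3 -18.3 15.0 19.2
  wall x 52.5 y -23.2 -18.3 14.9 19.1
  wall x 62.5 y -22.9 -18.7 14.8 18.9
  wall x 72.5 y -23.5 -18.5 14.7 19.6
spanner x max [76.4 79.6] z [50.4 52.2 54.5] zfit [-0.084 57.407]
  sp x 20 y [-7.7  1.5] mid -3.1 z 52.6
  sp x 30 y [-7.9  1.7] mid -3.1 z 52.6
  sp x 40 y [-13.8   7.7] mid -3.0 z 53.1
  sp x 50 y [-9.4  2.6] mid -3.4 z 52.1
  sp x 60 y [-14.3   7.7] mid -3.3 z 52.1
  sp x 70 y [-15.8   9. ] mid -3.4 z 51.7
  sp x 80 y [-15.5   7.8] mid -3.8 z 50.6
```

View pics/i.png

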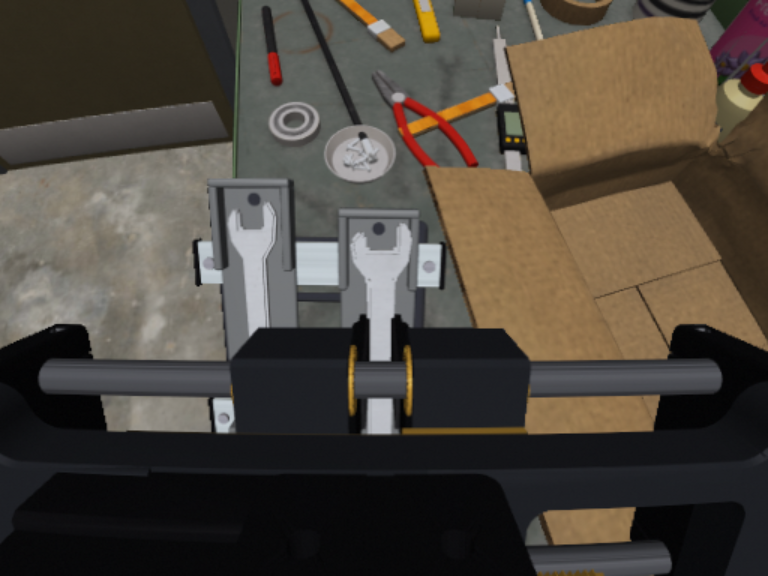

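Picture: the jaw at (380,250) is over the short cradle (end wall at (378,213)). The long spanner is seated in its own at (253,225). Correct and lower.

```bash
python3 -m pendant '[{"claw":0,"x":0,"y":-0.35,"z":-0.12,"ax":0,"ay":0,"az":0.03},{"claw":0,"x":1.2,"y":-0.04,"z":0,"ax":0,"ay":0,"az":0},{"claw":0,"x":1.2,"y":-0.04,"z":0,"ax":0,"ay":0,"az":0},{"claw":0,"x":0.4,"y":0,"z":0,"ax":0,"ay":0,"az":0},{"claw":0,"x":0,"y":0,"z":0,"ax":0,"ay":0,"az":0},{"claw":0,"x":0,"y":0,"z":0,"ax":0,"ay":0,"az":0}]'
python3 - <<'E'
from h import *
im,d=robot.read_camera("wrist");P=cloud("wrist",d,np.ones((384,512),bool),calib("wrist"))
report(P,[.5245,.3225,.104],82.5,"s",30)
E
```

```text
clock: 17.75
eef_pos: [0.5251, 0.3193, 0.1481]
ee_rot: [0.685, 0.266, 0.653, 0.181]
force: [-0.8, -0.8, -1.1]
width: 0.1
floor z 0.8 632 tilt fit [0.002 0.637]
wall pts 1295 x max [83.7 84.3] expect 82.5 y ext [-22.5 -22.1  19.7  20.1] mid expect 0, +-21.5
  wall x 42.5 y -22.2 -17.6 15.4 19.7
  wall x 52.5 y -22.7 -17.6 15.3 20.4
  wall x 62.5 y -22.5 -17.7 15.1 20.3
  wall x 72.5 y -22.9 -17.9 15.0 20.1
spanner x max [71.8 75.5] z [22.2 23.7 35.1] zfit [-0.117 31.334]
  sp x 20 y [-6.1  3.5] mid -1.3 z 23.2
  sp x 30 y [-10.7   8.8] mid -1.0 z 24.3
  sp x 40 y [-12.    9.2] mid -1.4 z 24.1
  sp x 50 y [-8.1  5.7] mid -1.2 z 23.5
  sp x 60 y [-13.3  10.2] mid -1.5 z 23.8
  sp x 70 y [-14.4  11.3] mid -1.5 z 23.2
  sp x 80 y [-11.6  -9.1] mid -10.4 z 21.9
```

```bash
python3 -m pendant '[{"claw":0,"x":0.5,"y":0,"z":0,"ax":0,"ay":0,"az":0.012},{"claw":0,"x":0.5,"y":-0.02,"z":0,"ax":0,"ay":0,"az":0},{"claw":0,"x":0.15,"y":0,"z":0,"ax":0,"ay":0,"az":0},{"claw":0,"x":0,"y":0,"z":0,"ax":0,"ay":0,"az":0},{"claw":0,"x":0,"y":0,"z":0,"ax":0,"ay":0,"az":0}]'
cat >> h.py <<'E'
def seat(c,dy,yaw=82.5):
    P=cloud("wrist",robot.read_camera("wrist")[1],np.ones((384,512),bool),calib("wrist"))
    F,o=frame(c,yaw);Q=(P-o)@F*1000;Q[:,1]+=dy
    for x0 in range(14,100,6):
        s=Q[(abs(Q[:,1])<13)&(abs(Q[:,0]-x0)<3)&(Q[:,2]>4)&(Q[:,2]<20)];f=Q[(abs(Q[:,0]-x0)<3)&(abs(Q[:,1])<16)&(abs(Q[:,2])<3)]
        if len(s)>4: print(x0,len(s),"y",np.percentile(s[:,1],[2,98]).round(1),"z",np.median(s[:,2]).round(1),"floor",np.median(f[:,2]).round(1) if len(f)>5 else None)
E
python3 -c "
from h import *
seat([.5245,.3225,.104],1.2)"
```

```text
clock: 18.42
eef_pos: [0.5259, 0.3259, 0.1387]
ee_rot: [0.684, 0.27, 0.652, 0.185]
force: [-0.2, 0.1, -0.1]
width: 0.1
14 51 y [-4.5  4.4] z 11.3 floor None
20 113 y [-4.5  4.4] z 11.4 floor None
26 120 y [-4.4  4.4] z 11.8 floor 0.7
32 148 y [-6.1  6.2] z 11.9 floor 0.6
38 194 y [-8.6  8.7] z 11.9 floor 0.7
44 160 y [-6.2  5.7] z 12.0 floor 0.7
50 172 y [-6.2  5.7] z 12.3 floor 0.7
56 239 y [-9.6  9. ] z 12.4 floor 0.6
62 363 y [-11.9  11.5] z 12.4 floor 0.5
68 219 y [-12.5  12.2] z 12.1 floor 0.7
74 95 y [-12.3  10.8] z 11.6 floor 0.8
80 232 y [-12.5  12.4] z 10.5 floor 0.7
86 90 y [-12.3  12.8] z 10.2 floor None
```

```bash
python3 -m pendant '[{"claw":0,"x":0.15,"y":-0.01,"z":0,"ax":0,"ay":0,"az":0},{"claw":0,"x":0.1,"y":0,"z":0,"ax":0,"ay":0,"az":0},{"claw":0,"x":0,"y":0,"z":0,"ax":0,"ay":0,"az":0},{"claw":0,"x":0,"y":0,"z":0,"ax":0,"ay":0,"az":0}]'
python3 -c "
from h import *
seat([.5245,.3225,.104],1.2)"
```

```text
clock: 18.98
eef_pos: [0.5262, 0.3274, 0.1368]
ee_rot: [0.684, 0.27, 0.652, 0.185]
force: [0.3, -0.9, 0.8]
width: 0.101
14 45 y [-4.6  4.3] z 9.3 floor None
20 121 y [-4.5  4.3] z 9.2 floor None
26 120 y [-4.7  4.3] z 9.3 floor 0.6
32 167 y [-6.1  5.9] z 9.6 floor 0.7
38 222 y [-9.1  8.9] z 9.4 floor 0.6
44 159 y [-6.3  5.7] z 9.2 floor 0.7
50 176 y [-6.3  5.7] z 9.2 floor 0.7
56 239 y [-9.7  9.1] z 9.1 floor 0.6
62 358 y [-12.1  11.4] z 9.1 floor 0.7
68 212 y [-12.6  12.1] z 8.3 floor 0.7
74 96 y [-12.5  10.8] z 7.7 floor 0.7
80 248 y [-12.6  12.4] z 10.5 floor 0.6
86 82 y [-12.4  12.1] z 10.1 floor None
```

Within about 0.5 mm of the floor with contact beginning, so release, retreat square to the slope and look.

```bash
python3 -m pendant '[{"claw":0.04,"x":0.06,"y":0,"z":0,"ax":0,"ay":0,"az":0},{"claw":0.2,"x":0,"y":0,"z":0,"ax":0,"ay":0,"az":0},{"claw":0.27,"x":0,"y":0,"z":0,"ax":0,"ay":0,"az":0},{"claw":0.27,"x":0,"y":0,"z":0,"ax":0,"ay":0,"az":0},{"claw":0.27,"x":-2,"y":0,"z":0,"ax":0,"ay":0,"az":0},{"claw":0.27,"x":-5,"y":0,"z":0,"ax":0,"ay":0,"az":0},{"claw":0.27,"x":-6,"y":0,"z":0,"ax":0,"ay":0,"az":0},{"claw":0.27,"x":-6,"y":0,"z":0,"ax":0,"ay":0,"az":0},{"claw":0.27,"x":-3,"y":-4,"z":0,"ax":0,"ay":0,"az":0},{"claw":0.27,"x":0,"y":0,"z":0,"ax":0,"ay":0,"az":0}]'
python3 - <<'E'
from h import *
im,d=robot.read_camera("wrist");t,td=robot.read_camera("top");sc,_=robot.read_camera("scene")
a=proj("top",[[.36,.46,0],[.62,-.42,0]]);u=np.sort(a[:,0]).astype(int);v=np.sort(a[:,1]).astype(int)
o=np.load("top.npz")["im"]
f=lambda x:cv2.resize(x[v[0]-10:v[1]+10,u[0]:u[1]],(800,200),interpolation=cv2.INTER_CUBIC)
w=cv2.resize(im[70:300,130:430],(460,350));s2=cv2.resize(sc[200:340,80:216],(340,350),interpolation=cv2.INTER_CUBIC)
save("j",np.vstack([f(t),np.hstack([w,s2])]))
save("j",np.vstack([f(t),cv2.resize(np.hstack([w,s2]),(800,350))]))
for l in("spanner_long","spanner_short","plug_gauge","end_cap"):
    for c in("top","wrist"): print(l,c,[(np.round(x["point"],3).tolist(),round(x["confidence"],2)) for x in robot.tip_of(c,l)[:2]])
E
```

```text
clock: 20.27
eef_pos: [0.5048, 0.1602, 0.2882]
ee_rot: [0.686, 0.27, 0.65, 0.183]
force: [-0.3, -0.4, -0.4]
width: 0.27
spanner_long top [([0.458, 0.329, 0.11], 0.67)]
spanner_long wrist [([0.46, 0.332, 0.098], 0.67), ([0.49, 0.325, 0.001], 0.55)]
spanner_short top [([0.524, 0.321, 0.107], 0.52), ([0.45, -0.369, 0.002], 0.16)]
spanner_short wrist [([0.524, 0.319, 0.101], 0.74)]
plug_gauge top [([0.526, 0.322, 0.104], 0.36)]
plug_gauge wrist []
end_cap top [([0.45, -0.373, -0.0], 0.59)]
end_cap wrist []
```

View pics/j.png

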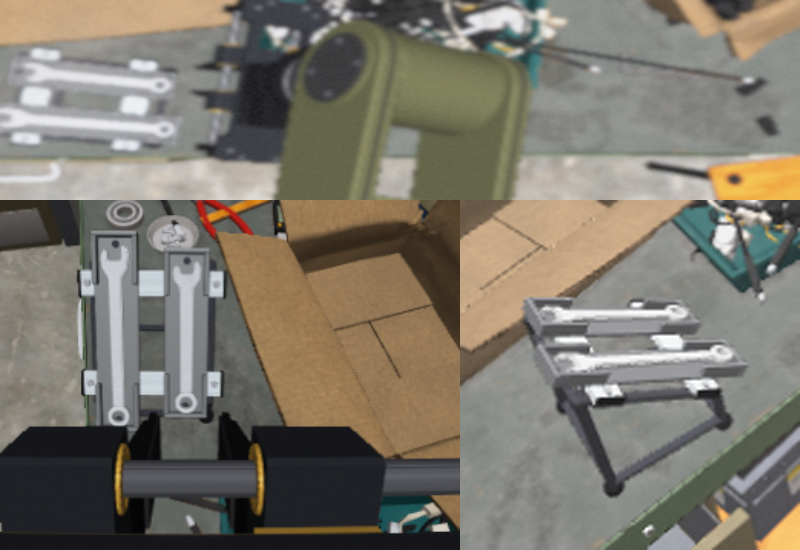

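Both spanners show inside their pockets: long at (115,250–420), short at (185,260–405). The arm hides the gauge from the top camera, so I'll check it from the scene camera, check the seating heights, and hand in.

Run:
```python
from h import *
_,d=robot.read_camera("wrist");P=cloud("wrist",d,np.ones((384,512),bool),calib("wrist"))
for n,c,dy in(("long",[.457,.331,.104],1.3),("short",[.5245,.3225,.104],1.2)):
    F,o=frame(c,82.5);Q=(P-o)@F*1000;Q[:,1]+=dy
    for x0 in(-70,-50,-20,20,50,65):
        k=abs(Q[:,0]-x0)<5;s=Q[k&(abs(Q[:,1])<4)&(abs(Q[:,2])<30)];f=Q[k&(abs(abs(Q[:,1])-9.5)<2)&(abs(Q[:,2])<30)]
        print(n,x0,"top",np.median(s[:,2]).round(1),"beside",np.median(f[:,2]).round(1))
robot.read_camera("scene")
for l in("plug_gauge","end_cap"): print(l,[(np.round(x["point"],3).tolist(),round(x["confidence"],2)) for x in robot.tip_of("scene",l)[:2]])
print(robot.read_state()["clock"],robot.close_job())
```

```text
long -70 top 8.5 beside 0.5
long -50 top 7.5 beside 0.1
long -20 top 7.2 beside 0.1
long 20 top 6.4 beside 0.2
long 50 top 6.5 beside 0.2
long 65 top 6.4 beside 5.0
short -70 top 4.0 beside 9.1
short -50 top 8.3 beside 0.7
short -20 top 7.9 beside 0.5
short 20 top 7.1 beside 0.5
short 50 top 7.1 beside 1.1
short 65 top 0.7 beside 6.3
plug_gauge [([0.466, -0.07, -0.004], 0.61)]
end_cap [([0.451, -0.371, 0.002], 0.4)]
the job is handed in; nothing more can be done
21.025 None
```

I laid the long spanner in the long cradle and the short one in the short cradle. I lowered each along the slope to within about 0.5 mm of the floor, let go, drew the gripper clear and handed the job in at 21.0 s.

**Seating:** the last pictures show both spanners inside the walls of their own pockets. Shank tops measure about 6–8 mm above the floor beside them (8 mm is expected), so both lie flat. The readings fall about 1 mm towards the upper end, which I take for depth-camera error.

**Bystanders:** the scene camera finds the plug gauge and end cap where they were, within its error.

**Checks that disagreed or fell short:**
- In the last top picture the arm hid the gauge. The network gave a false, low-confidence match for it on the rack.
- One low-confidence wrist result put the long spanner at bench height under the rack. The pictures and depth readings contradict it.
- My first move command was refused because its rows left out some keys. Nothing moved, and I retyped it.

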